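# Shim the bench jig until the rail is held snug

### The arm

A 6-joint arm with a two-finger parallel gripper is mounted at the origin on the work surface. World frame = base frame: x ahead of the robot, y to its left, z up, the work surface at z = 0. Lengths are in m, angles in degrees, forces in N, time in s.
With the tool pointing down it reaches from about 0.3 to 0.75 m from the base axis. Payload 8.5 kg.
Tool frame: the origin (TCP) lies at the very end of the fingers, on their centre line; the grasp point (between the pads) lies 19 mm behind it (env.pinch_z is the distance from the TCP to the grasp point, in m); z points along the fingers, y is the line along which they close (so a half turn about z gives the same grasp; the last joint's range is limited). The gripper opens to 85 mm and grips with 20 to 120 N. Pads are 22 mm wide; open, the fingers measure 114 mm over their backs; the gripper's body (76 mm by 85 mm) begins 54 mm behind the grasp point. The pads swing forward as they close: fully open they stand 13 mm farther back than shut.
Start: joints at [-76.564, 21.807, 74.336, -0, 83.858, -12.336], TCP at [0.239, -0.495, 0.21] pointing down, gripper open.
Joint ranges: [-178.18, 178.18], [-50.72, 133.34], [12.68, 142.11], [-81.47, 261.47], [9.98, 163.14], [-165.26, 165.26]. Speed limits (degrees/s): [136.94, 136.94, 180, 180, 180, 180].

### API

Orientations are given as a 3x3 rotation matrix whose columns are the frame's x, y, z axes.
In Python, from rig import env, viewer gives the robot as it stands.
- The arm moves only by the tool drive_tool, never from a script. Its argument "series" is a list of rows, each a list of 3 entries, a list of its own where there are three numbers: the shift along the tool's x, y, z in m, then the turn about the tool's z in degrees, then the finger opening in m, from 0 to 0.0854. A call has 1 to 20 rows; each row is the pose to reach, as a shift and turn from the pose commanded when the call began, along the tool's axes at that moment; what a row does not reach only later rows make up. A row lasts 1/10 s, in which the tool goes at most 50 mm and 8.59 degrees, less where a joint would pass 70% of its speed; a pose out of reach is approached as far as the arm can. A call with a gripper value outside its range is refused whole. The fingers move at their own pace and stop on an object; "newtons" is the grip in N (left out, the last holds). Time passes only in rows, so rows that repeat a pose let the fingers close. It gives the time, the measured TCP pose, the force, the opening and the grip force at its end, in the units of the state.
- env.observe(): the state, without advancing time (a new reading comes with each control period).
- viewer.get_image(name): name is "side" or "top"; returns a dict with "img" (384x512x3 uint8, red, green, blue), "depth" (384x512 float32, m along the optical axis (not along the pixel's ray), 0 where there is no reading), "camera_matrix" (3x3 intrinsics, pixels), "rvec" (rotation vector, rad) and "tvec" (3), from world to camera coordinates, as OpenCV has them. Camera axes: x right, y down, z forward; pixel columns grow to the right and rows downward; lengths in m; the calibration is good to about 2 mm. A picture is of the moment at which its call begins.
- env.close_job(): hands the job in; it is judged then, once.
The state is a dict: "time_s": time; "q": joint angles; "qvel": joint speeds; "joint_efforts": joint torques, N m; "position": TCP position; "tool_rot": TCP orientation; "ft_force": force on the tool from outside, world axes, zero at the start; "wrist_torque": the same for the moment, N m; "grip_width": finger opening in m; "gripper_force": force on a finger pad.
Only numpy, scipy, OpenCV 4.12 (cv2) and the standard library are available. Lean on these libraries where they do the work, as an engineer would, in place of code of your own. Each camera call takes 0.05 s, during which the arm holds its last target. There are 200 camera calls.

### The job

The rail in the bench clamping jig is still loose: with only the red spacer in the gap, the grey jaw runs out of travel before it grips. Stand the blue spacer in the gap between the red spacer and the jaw, let go of it, then slide the jaw up against the pack until it is snug, with both spacers left upright on the jig's deck. The green and yellow spacers are the wrong thickness.

Things in the scene. Friction and masses are not known exactly. Their poses are not given: they have to be found in the camera images.
- jig: Fixed wooden jig, deck 200 (x) x 270 (y) x 18 mm. Origin: centre of the deck's underside, on the bench. Along its y: dark fence and brown rail at the -y end (rail face at y = -80 mm, top 63 mm above the bench), the gap with the red spacer, the grey jaw. The gap's +x and -x ends are open. Guide strips 10 mm high beside the jaw at x = +-34 mm; the deck is free behind the jaw to y = 135 mm.
- jaw (a joint): Jaw's slide q in m: 0 open, grows towards the jig's -y, stop at 0.036. Grey block on x = 0, 50 mm wide (x), front at y = -6 mm - q, back at y = 54 mm - q, top 62 to 63 mm above the bench; black knob, 28 mm across, at y = 29 mm - q, top 89 mm. Friction 2.5 N, stays where left; push it from behind or by the knob. Snug near 0.030 with red and blue in the gap.
- spacer_red: Red plastic spacer plate, loose, 60 (x) x 20 (y, thickness) x 45 mm high, already standing in the gap within 3 mm of the rail. Origin at the centre of its underside.
- spacer_blue: Blue plastic spacer plate, 60 (x) x 24 (y, thickness) x 45 mm high, 60 g, standing on the bench beside green (10 mm) and yellow (52 mm thick) ones. Origin at the centre of its underside. Stands on the jig's deck with its length along the jig's x; gripped across its 60 mm length, the fingers come down at the gap's open ends.
There are look-alikes about, which are no part of the job. What is meant by the spacer_blue is not pink, and is the larger of those in its own colour.

How it is judged:
By the outcome, as a careful person would: the job done as asked, in the order asked, and still so for the second after the job is handed in, with the robot touching nothing.
It also fails if it takes over 45 s, if anything falls off the work surface, if the arm or the gripper's body presses on something with over 40 N, if the wrist force passes 120 N, or if a joint passes its speed limit or range.

## Working session

There is one attempt and no reset: what is moved stays moved. The work goes in short steps, Python scripts to look and compute and a tool call to move; the robot and the scene stay as the last step left them, time stands still between calls to the robot, and variables do not carry over. Pictures are saved under pics/ and viewed, at most 10 in all, crops included, and the job is handed in when it is done.

Besides the shell and the picture viewer there is one more tool, called after "Emit:" by a JSON object that holds its "method" and its "body", one argument or row to a line. drive_tool: Moves the arm, as the interface text tells. Its arguments: {"type":"object","properties":{"series":{"type":"array"},"newtons":{"type":"number"}},"required":["series"]}

```bash
mkdir -p pics
cat > h.py <<'E'
import numpy as np, cv2
from rig import env, viewer
def cam(n):
    d=viewer.get_image(n); d['R']=cv2.Rodrigues(np.array(d['rvec'],float))[0]; d['t']=np.array(d['tvec'],float).ravel(); return d
def pts(d):
    K=np.array(d['camera_matrix']); z=d['depth']; v,u=np.mgrid[:z.shape[0],:z.shape[1]]
    c=np.stack([(u-K[0,2])/K[0,0]*z,(v-K[1,2])/K[1,1]*z,z],-1)
    return (c-d['t'])@d['R']
def save(n,img): cv2.imwrite('pics/'+n,cv2.cvtColor(img,cv2.COLOR_RGB2BGR))
E
python3 - <<'E'
from h import *
for n in('top','side'):
    d=cam(n); save(n+'0.png',d['img']); print(n,-d['R'].T@d['t'])
print(env.observe())
E
```

```text
top [0.40522244 0.08809189 1.04498203]
side [-0.03651664  0.7154972   0.58291625]
{'time_s': 0.1, 'q': array([-7.65639501e+01,  2.18374749e+01,  7.43778228e+01, -8.61932745e-04,
        8.38602001e+01, -1.23362703e+01]), 'qvel': array([ 0.05990975, -0.16790756, -0.12733241,  0.02240858,  0.025004  ,
       -0.06696628]), 'joint_efforts': array([ 4.20817683e-03, -4.49221373e+01, -2.31658387e+01, -1.04449782e-04,
        3.64142899e-03,  1.46762329e-05]), 'position': array([ 0.23905883, -0.49500765,  0.20928555]), 'tool_rot': array([[ 9.00528267e-01,  4.34797352e-01, -3.20725198e-04],
       [ 4.34797388e-01, -9.00527400e-01,  1.27814487e-03],
       [ 2.66912174e-04, -1.29045606e-03, -9.99999132e-01]]), 'ft_force': array([-1.11143563,  0.09773474, -0.14455091]), 'wrist_torque': array([ 0.06664595, -0.01345995,  0.01001097]), 'gripper_force': 0.0, 'grip_width': 0.08547399579340945}
```

View pics/top0.png

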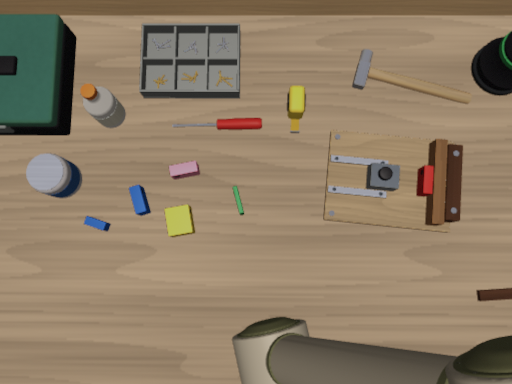

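View pics/side0.png

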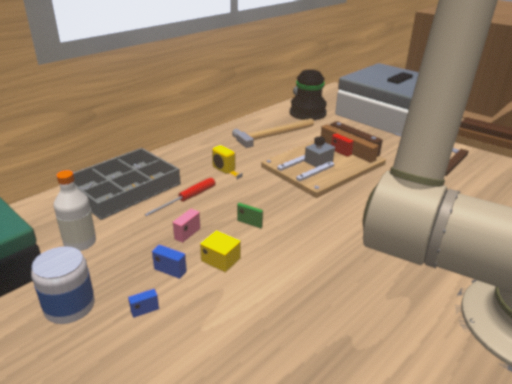

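The top view shows two blue plates, the larger at (139,200) and a smaller one at (97,223), plus a pink one at (184,170). The one meant is the larger blue at (139,200), which is at (169,261) in the side view. The jig is centred near (390,180): rail at (438,180), red at (428,180), jaw at (385,176).

```bash
cat >> h.py <<'E'
def hsv(d): return cv2.cvtColor(d['img'],cv2.COLOR_RGB2HSV)
def rect(P,m):
    q=P[m]; r=cv2.minAreaRect((q[:,:2]*1000).astype(np.float32)); return np.round(r[0],1),np.round(r[1],1),round(r[2],1),np.median(q[:,2]).round(4),len(q)
def comps(m,lo=25):
    n,l,s,c=cv2.connectedComponentsWithStats(m.astype(np.uint8)); return [(l==i,c[i].round()) for i in range(1,n) if s[i,4]>=lo]
E
cat > m.py <<'E'
from h import *
d=cam('top'); P=pts(d); H=hsv(d); h,s,v=H[...,0],H[...,1],H[...,2]
print('K',d['camera_matrix'])
blue=(h>105)&(h<125)&(s>150)&(v>90)
for m,c in comps(blue): 
    top=m&(P[...,2]>P[m][:,2].max()-.006); print('blue',c,rect(P,m),'top',rect(P,top))
red=((h<5)|(h>175))&(s>180)&(v>120)
for m,c in comps(red): print('red',c,rect(P,m))
# region of jig: heights
roi=np.zeros(h.shape,bool); roi[125:240,318:470]=1
Z=P[...,2]
deck=roi&(abs(Z-.018)<.005)
print('deck',rect(P,max(comps(deck),key=lambda a:a[0].sum())[0]))
for m,c in comps(roi&(Z>.05)): print('high',c,rect(P,m))
u=np.zeros(h.shape,bool);u[150:200,362:405]=1
grey=u&(Z>.056)&(Z<.068); print('jaw',rect(P,grey)); print('knob',rect(P,u&(Z>.08)))
i=d['img']; a=cv2.resize(i[150:250,60:220],(640,400),interpolation=cv2.INTER_CUBIC); save('crop1.png',a)
E
python3 m.py
```

```text
K [[476.67849838   0.         251.78927694]
 [  0.         476.67849838 189.10085468]
 [  0.           0.           1.        ]]
blue [138. 199.] (array([463.8, 233.8]), array([309.8,  51. ]), 58.7, np.float64(0.0456), 297) top (array([405.2,  88.1]), array([0., 0.]), 0.0, np.float64(1.045), 1)
blue [ 95. 223.] (array([441. , 273.4]), array([377. ,  18.2]), 76.3, np.float64(0.0349), 158) top (array([405.2,  88.1]), array([0., 0.]), 0.0, np.float64(1.045), 1)
red [239. 123.] (array([571.5,  90.4]), array([318.7,  95.3]), 17.5, np.float64(0.0239), 333)
red [428. 180.] (array([ 484.8, -109.2]), array([ 55.3, 422. ]), 29.4, np.float64(0.063), 252)
deck (array([ 578.3, -196.8]), array([271.3, 201.1]), 84.4, np.float64(0.0183), 7261)
high [443. 182.] (array([ 474. , -157.9]), array([162.7, 484.3]), 34.2, np.float64(0.0648), 2693)
high [384. 176.] (array([517.1, -51.8]), array([ 71.6, 351. ]), 27.1, np.float64(0.0639), 739)
jaw (array([ 580., -175.]), array([60. , 50.3]), 84.5, np.float64(0.0633), 544)
knob (array([491.6, -49.9]), array([ 26.1, 324.6]), 36.6, np.float64(0.0893), 161)
```

View pics/crop1.png

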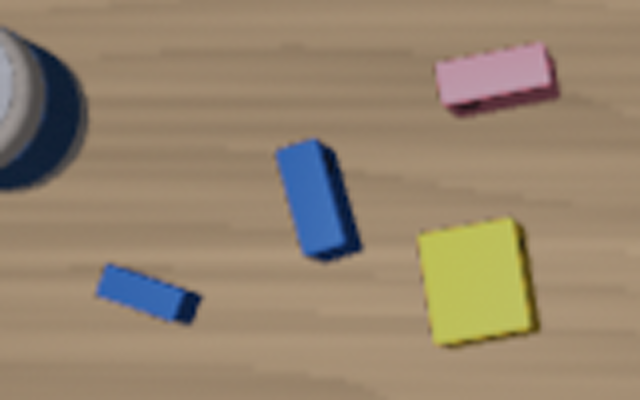

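The crop confirms it: the larger blue plate (crop (318,200)) stands alone, clear of the smaller blue (148,295), the pink and the yellow plates.

```bash
cat > m2.py <<'E'
from h import *
Q=[]
for k in range(3):
    d=cam('top'); P=pts(d); P[d['depth']==0]=-9; Q.append(P)
P=np.median(Q,0); Z=P[...,2]; H=hsv(d); h,s,v=H[...,0],H[...,1],H[...,2]
blue=(h>105)&(h<125)&(s>150)
for m,c in comps(blue):
    if m[180:215,125:152].any(): 
        print('blue top',rect(P,m&(abs(Z-.0455)<.005)))
red=((h<5)|(h>175))&(s>180)&(v>120)
for m,c in comps(red): print('red',c,rect(P,m&(Z>.055)) if (m&(Z>.055)).sum()>20 else '')
def reg(a,b,c,e): r=np.zeros(h.shape,bool); r[a:b,c:e]=1; return r
print('deck',rect(P,reg(125,240,318,470)&(abs(Z-.018)<.006)))
print('jaw',rect(P,reg(150,200,362,405)&(abs(Z-.063)<.006)))
print('knob',rect(P,reg(150,200,362,405)&(Z>.084)))
rb=reg(130,235,418,450)&(abs(Z-.063)<.005)&~red
print('rail',rect(P,rb))
E
python3 m2.py
```

```text
blue top (array([530.4, 344.1]), array([59.5, 21.4]), 17.6, np.float64(0.0456), 285)
red [239. 123.] 
red [428. 180.] (array([ 572.9, -265.8]), array([22.2, 60.7]), 84.0, np.float64(0.0632), 255)
deck (array([ 578.4, -196. ]), array([269.8, 200.9]), 84.5, np.float64(0.0183), 7402)
jaw (array([ 580.2, -175.1]), array([60.3, 50.2]), 84.4, np.float64(0.0632), 541)
knob (array([ 581. , -169.7]), array([25.5, 26.6]), 45.6, np.float64(0.089), 146)
rail (array([ 569.7, -279.9]), array([ 54.1, 179.5]), 86.9, np.float64(0.0632), 1325)
```

Emit:
{"method": "drive_tool", "body": {
  "series": [
    [[0.1,-0.1,0],-20,0.085],
    [[0.627,-0.629,0.06],-81.8,0.085],
    [[0.627,-0.629,0.06],-81.8,0.085],
    [[0.627,-0.629,0.06],-81.8,0.085],
    [[0.627,-0.629,0.06],-81.8,0.085],
    [[0.627,-0.629,0.06],-81.8,0.085],
    [[0.627,-0.629,0.06],-81.8,0.085],
    [[0.627,-0.629,0.06],-81.8,0.085],
    [[0.627,-0.629,0.06],-81.8,0.085],
    [[0.627,-0.629,0.06],-81.8,0.085],
    [[0.627,-0.629,0.06],-81.8,0.085],
    [[0.627,-0.629,0.06],-81.8,0.085],
    [[0.627,-0.629,0.06],-81.8,0.085],
    [[0.627,-0.629,0.06],-81.8,0.085],
    [[0.627,-0.629,0.06],-81.8,0.085],
    [[0.627,-0.629,0.06],-81.8,0.085],
    [[0.627,-0.629,0.06],-81.8,0.085],
    [[0.627,-0.629,0.06],-81.8,0.085],
    [[0.627,-0.629,0.06],-81.8,0.085],
    [[0.627,-0.629,0.06],-81.8,0.085]
  ],
  "newtons": 30
}}

```text
time_s: 2.3
position: [0.53, 0.3442, 0.1491]
tool_rot: [[-0.303, 0.953, -0.001], [0.953, 0.303, -0.001], [-0.0, -0.001, -1.0]]
ft_force: [-0.1, -0.3, -0.5]
grip_width: 0.0849
gripper_force: 0.0
```

Emit:
{"method": "drive_tool", "body": {
  "series": [
    [[0,0,0.045],0,0.085],
    [[0,0,0.085],0,0.085],
    [[0,0,0.115],0,0.085],
    [[0,0,0.135],0,0.085],
    [[0,0,0.135],0,0.085],
    [[0,0,0.135],0,0.085],
    [[0,0,0.135],0,0.05],
    [[0,0,0.135],0,0.05],
    [[0,0,0.135],0,0.05],
    [[0,0,0.135],0,0.05],
    [[0,0,0.135],0,0.05],
    [[0,0,0.135],0,0.05],
    [[0,0,0.135],0,0.05],
    [[0,0,0.135],0,0.05]
  ],
  "newtons": 35
}}

```text
time_s: 3.7
position: [0.531, 0.3439, 0.0169]
tool_rot: [[-0.302, 0.953, 0.003], [0.953, 0.302, 0.001], [-0.0, 0.003, -1.0]]
ft_force: [-1.5, -1.9, 6.9]
grip_width: 0.0579
gripper_force: 35.7
```

Run:
```python
from h import *
d=cam('side'); save('side2.png',cv2.resize(d['img'][170:330,90:290],(750,600)))
o=env.observe(); print(o['grip_width'],o['gripper_force'],o['position'])
```

```text
0.057929381068251254 35.74859619140625 [0.53093391 0.34388683 0.01689816]
```

View pics/side2.png

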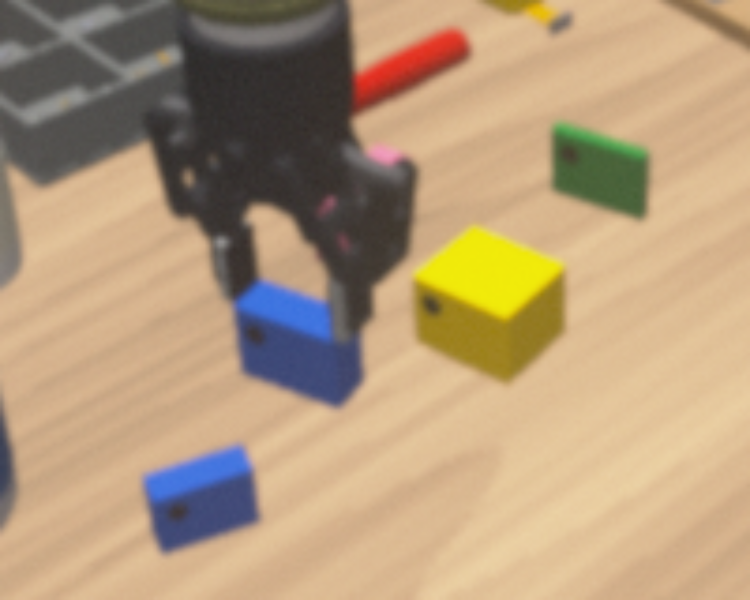

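Emit:
{"method": "drive_tool", "body": {
  "series": [
    [[0,0,-0.02],0,0.05],
    [[0,0,-0.06],0,0.05],
    [[0,0,-0.105],0,0.05],
    [[0,0,-0.14],0,0.05],
    [[-0.03,-0.007,-0.15],0,0.05],
    [[-0.068,-0.016,-0.15],3,0.05],
    [[-0.11,-0.026,-0.15],6,0.05],
    [[-0.158,-0.037,-0.15],9,0.05],
    [[-0.206,-0.049,-0.15],12,0.05],
    [[-0.254,-0.06,-0.15],15,0.05],
    [[-0.302,-0.071,-0.15],18,0.05],
    [[-0.35,-0.083,-0.15],21,0.05],
    [[-0.398,-0.094,-0.15],23.1,0.05],
    [[-0.446,-0.106,-0.15],23.1,0.05],
    [[-0.49,-0.116,-0.15],23.1,0.05],
    [[-0.525,-0.124,-0.15],23.1,0.05],
    [[-0.55,-0.13,-0.15],23.1,0.05],
    [[-0.568,-0.1344,-0.15],23.1,0.05],
    [[-0.568,-0.1344,-0.15],23.1,0.05],
    [[-0.568,-0.1344,-0.15],23.1,0.05]
  ]
}}

```text
time_s: 5.75
position: [0.5736, -0.2376, 0.165]
tool_rot: [[0.096, 0.995, 0.0], [0.995, -0.096, 0.0], [0.0, 0.0, -1.0]]
ft_force: [0.4, 0.1, -1.0]
grip_width: 0.0575
gripper_force: 37.7
```

```bash
cat > m3.py <<'E'
from h import *
import sys
d=cam('side'); P=pts(d); P[d['depth']==0]=-9; H=hsv(d); h,s,v=H[...,0],H[...,1],H[...,2]
o=env.observe(); print(o['position'],o['grip_width'],o['gripper_force'])
u0=np.array([578.4,-196.]); ex=np.array([.9954,-.0958]); ey=np.array([.0958,.9954])
for nm,mk in(('blue',(h>105)&(h<125)&(s>130)),('red',((h<5)|(h>175))&(s>150))):
    for m,c in comps(mk,20):
        q=P[m&(P[...,2]>-1)]
        if len(q)<10 or q[:,1].mean()>0: continue
        j=(q[:,:2]*1000-u0)
        print(nm,c,'jx',np.percentile(j@ex,[2,98]).round(1),'jy',np.percentile(j@ey,[2,50,98]).round(1),'z',np.percentile(q[:,2],[2,98]).round(4))
save(sys.argv[1],cv2.resize(d['img'][60:220,240:440],(750,600)))
E
python3 m3.py side3.png
```

```text
[ 0.57362054 -0.23715356  0.1650668 ] 0.057733842439334375 37.71042466163635
blue [342. 101.] jx [-32.1  22.7] jy [-47.  -32.  -27.9] z [0.156  0.1943]
red [342. 144.] jx [-28.3  26.8] jy [-75.3 -62.5 -58.3] z [0.0253 0.0648]
```

View pics/side3.png

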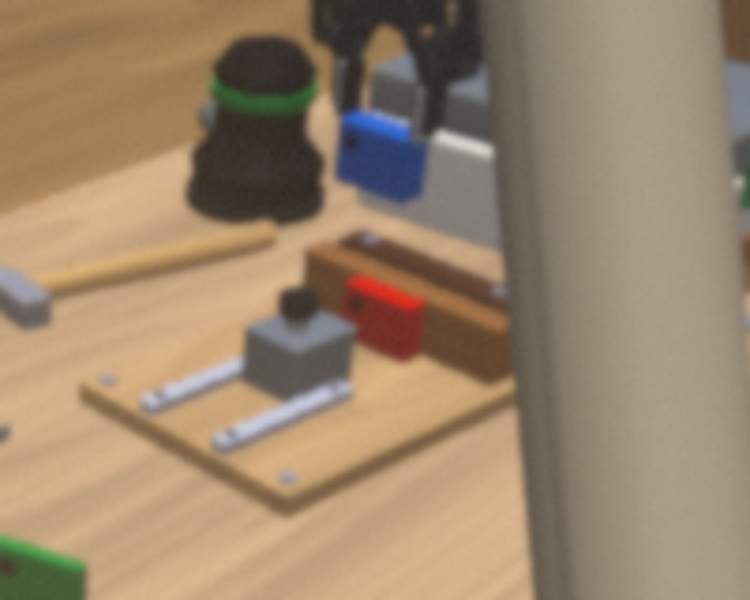

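Emit:
{"method": "drive_tool", "body": {
  "series": [
    [[0.001,0.002,0.04],0,0.05],
    [[0.001,0.002,0.075],0,0.05],
    [[0.001,0.002,0.1],0,0.05],
    [[0.001,0.002,0.115],0,0.05],
    [[0.001,0.002,0.122],0,0.05],
    [[0.001,0.002,0.126],0,0.05],
    [[0.001,0.002,0.127],0,0.05],
    [[0.001,0.002,0.127],0,0.05]
  ]
}}

```text
time_s: 6.6
position: [0.5761, -0.2375, 0.0387]
tool_rot: [[0.096, 0.995, 0.001], [0.995, -0.096, -0.001], [-0.001, 0.001, -1.0]]
ft_force: [-0.5, 0.5, -0.4]
grip_width: 0.0576
gripper_force: 37.7
```

```bash
python3 m3.py side4.png; python3 -c "
from h import *
print(env.observe()['ft_force'])"
```

```text
[ 0.57608302 -0.23755261  0.03870194] 0.05801733865223523 37.70859897136688
blue [334. 140.] jx [-25.6  29.7] jy [-48.8 -33.3 -27.8] z [0.0606 0.069 ]
red [350. 147.] jx [-30.6 -23.8] jy [-76.5 -68.2 -60.3] z [0.0269 0.0653]
[-0.82602253  0.39672008 -0.49335476]
```

View pics/side4.png

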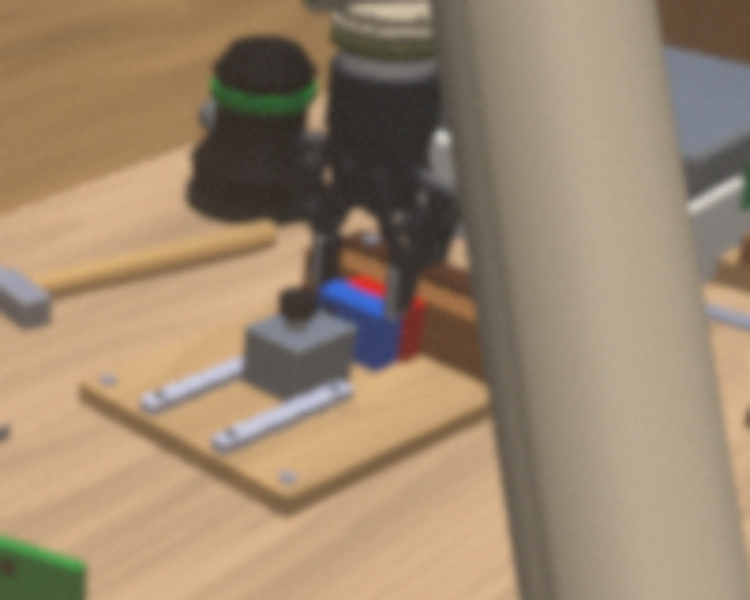

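The blue plate sits in the gap, parallel to red and about 3–4 mm above the deck. I'll lower it until it touches.

Emit:
{"method": "drive_tool", "body": {
  "series": [
    [[0,0,0.001],0,0.05],
    [[0,0,0.002],0,0.05],
    [[0,0,0.003],0,0.05],
    [[0,0,0.004],0,0.05],
    [[0,0,0.004],0,0.05],
    [[0,0,0.004],0,0.05]
  ]
}}

```text
time_s: 7.25
position: [0.5758, -0.2376, 0.035]
tool_rot: [[0.096, 0.995, 0.001], [0.995, -0.096, -0.001], [-0.001, 0.001, -1.0]]
ft_force: [-3.1, 1.9, 7.4]
grip_width: 0.0574
gripper_force: 39.3
```

Emit:
{"method": "drive_tool", "body": {
  "series": [
    [[0,0,0],0,0.065],
    [[0,0,0],0,0.07],
    [[0,0,0],0,0.078],
    [[0,0,0],0,0.085],
    [[0,0,0],0,0.085],
    [[0,0,-0.01],0,0.085],
    [[0,0,-0.03],0,0.085],
    [[0,0,-0.06],0,0.085],
    [[0,0,-0.1],0,0.085],
    [[0,0,-0.13],0,0.085],
    [[0,0,-0.13],0,0.085]
  ]
}}

```text
time_s: 8.35
position: [0.5773, -0.2384, 0.1694]
tool_rot: [[0.096, 0.995, 0.008], [0.995, -0.096, -0.005], [-0.004, 0.008, -1.0]]
ft_force: [1.1, 0.4, -0.7]
grip_width: 0.0851
gripper_force: 0.0
```

```bash
python3 m3.py side5.png
```

```text
[ 0.57641052 -0.23787047  0.16650403] 0.08490267599503867 0.0
blue [336. 142.] jx [-28.7  25.7] jy [-49.9 -36.7 -28.2] z [0.0574 0.0654]
red [345. 142.] jx [-29.8  29.3] jy [-76.  -68.5 -60. ] z [0.0272 0.0654]
```

View pics/side5.png

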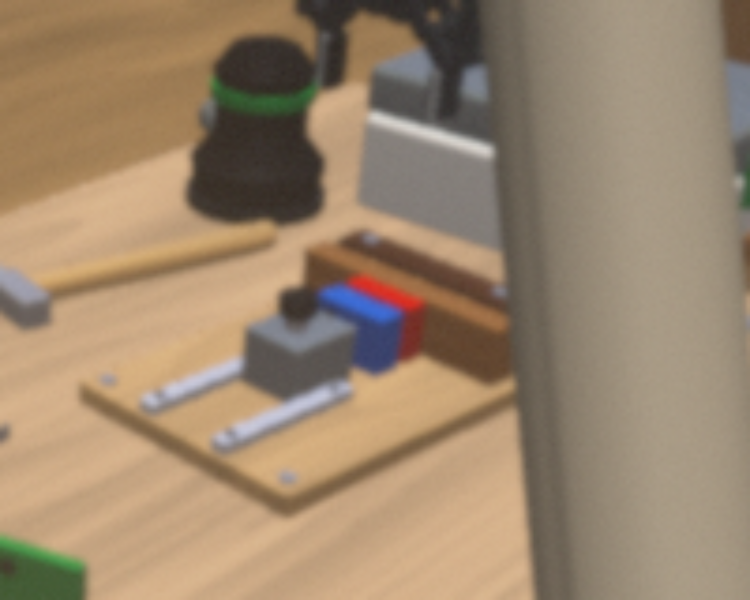

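Blue now stands upright on its own beside red (crop (360,315) and (385,300)). Next I'll take closed fingers behind the jaw.

Emit:
{"method": "drive_tool", "body": {
  "series": [
    [[0.03,-0.001,0],0,0.0],
    [[0.07,-0.002,0],0,0.0],
    [[0.105,-0.002,0],0,0.0],
    [[0.121,-0.002,0],0,0.0],
    [[0.121,-0.002,0],0,0.0],
    [[0.121,-0.002,0],0,0.0],
    [[0.121,-0.002,0.04],0,0.0],
    [[0.121,-0.002,0.08],0,0.0],
    [[0.121,-0.002,0.11],0,0.0],
    [[0.121,-0.002,0.127],0,0.0],
    [[0.121,-0.002,0.127],0,0.0],
    [[0.121,-0.002,0.127],0,0.0]
  ]
}}

```text
time_s: 9.6
position: [0.5856, -0.1181, 0.0372]
tool_rot: [[0.098, 0.995, 0.0], [0.995, -0.098, -0.0], [-0.0, 0.0, -1.0]]
ft_force: [0.0, 1.0, 1.3]
grip_width: -0.0
gripper_force: 0.0
```

```bash
python3 m3.py side6.png; python3 -c "
from h import *
print(env.observe()['ft_force'])"
```

```text
[ 0.5859452 -0.1179511  0.0378332] 0.0001944257414680648 0.0
blue [336. 142.] jx [-30.1  28.1] jy [-50.6 -35.4 -29.5] z [0.0547 0.0651]
red [346. 142.] jx [-29.4  28.1] jy [-77.2 -67.6 -60.3] z [0.0287 0.065 ]
[-4.94979386e-01 -1.09043036e+00  1.01214735e-04]
```

View pics/side6.png

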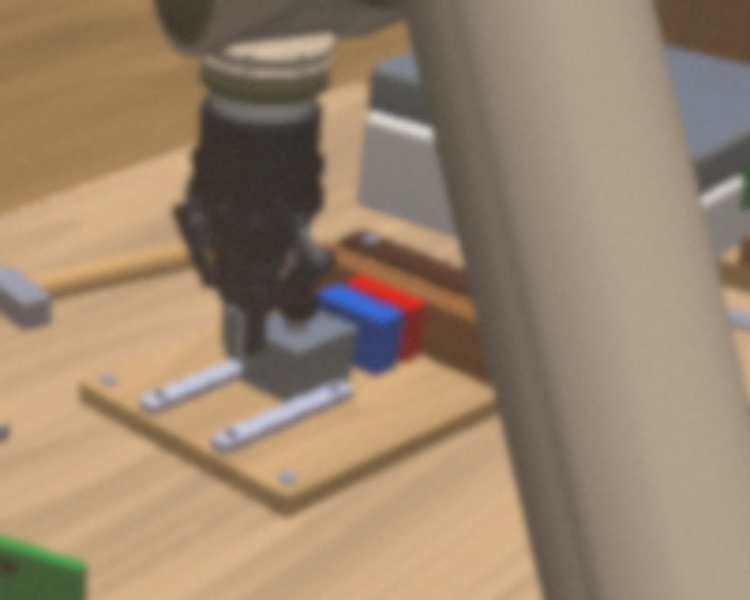

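The fingers are down behind the jaw, between the strips. I'll push gently, watching the force.

Emit:
{"method": "drive_tool", "body": {
  "series": [
    [[-0.006,0,0],0,0],
    [[-0.01,0,0],0,0],
    [[-0.013,0,0],0,0],
    [[-0.016,0,0],0,0],
    [[-0.019,0,0],0,0],
    [[-0.022,0,0],0,0],
    [[-0.025,0,0],0,0],
    [[-0.028,0,0],0,0],
    [[-0.031,0,0],0,0],
    [[-0.033,0,0],0,0],
    [[-0.035,0,0],0,0],
    [[-0.036,0,0],0,0],
    [[-0.036,0,0],0,0]
  ]
}}

```text
time_s: 10.95
position: [0.5819, -0.153, 0.0368]
tool_rot: [[0.096, 0.995, -0.0], [0.995, -0.096, -0.0], [-0.0, 0.0, -1.0]]
ft_force: [0.6, 1.1, 0.8]
grip_width: -0.0
gripper_force: 0.5
```

Emit:
{"method": "drive_tool", "body": {
  "series": [
    [[-0.001,0,0],0,0],
    [[-0.002,0,0],0,0],
    [[-0.003,0,0],0,0],
    [[-0.004,0,0],0,0],
    [[-0.005,0,0],0,0]
  ]
}}

```text
time_s: 11.45
position: [0.5814, -0.1577, 0.0368]
tool_rot: [[0.096, 0.995, -0.0], [0.995, -0.096, 0.0], [0.0, -0.0, -1.0]]
ft_force: [0.8, 2.6, 1.0]
grip_width: 0.0001
gripper_force: 1.5
```

Emit:
{"method": "drive_tool", "body": {
  "series": [
    [[-0.001,0,0],0,0],
    [[-0.0015,0,0],0,0],
    [[-0.002,0,0],0,0]
  ]
}}

```text
time_s: 11.75
position: [0.5812, -0.1597, 0.0368]
tool_rot: [[0.096, 0.995, -0.0], [0.995, -0.096, 0.0], [0.0, -0.0, -1.0]]
ft_force: [0.9, 2.9, 0.1]
grip_width: 0.0002
gripper_force: 1.5
```

Emit:
{"method": "drive_tool", "body": {
  "series": [
    [[-0.0005,0,0],0,0],
    [[-0.001,0,0],0,0],
    [[-0.0015,0,0],0,0],
    [[-0.002,0,0],0,0]
  ]
}}

```text
time_s: 12.15
position: [0.581, -0.1617, 0.0368]
tool_rot: [[0.096, 0.995, -0.0], [0.995, -0.096, 0.0], [0.0, -0.0, -1.0]]
ft_force: [0.5, 2.8, 1.2]
grip_width: 0.0001
gripper_force: 1.5
```

```bash
python3 m3.py side7.png
```

```text
[ 0.5810285  -0.16177838  0.03680846] 8.484906215376757e-05 1.4292889914941043
blue [339. 142.] jx [-29.5  18.6] jy [-53.2 -44.1  -6.6] z [0.0543 0.0837]
red [346. 141.] jx [-29.2  30. ] jy [-77.3 -70.6 -64.5] z [0.0274 0.0657]
```

View pics/side7.png

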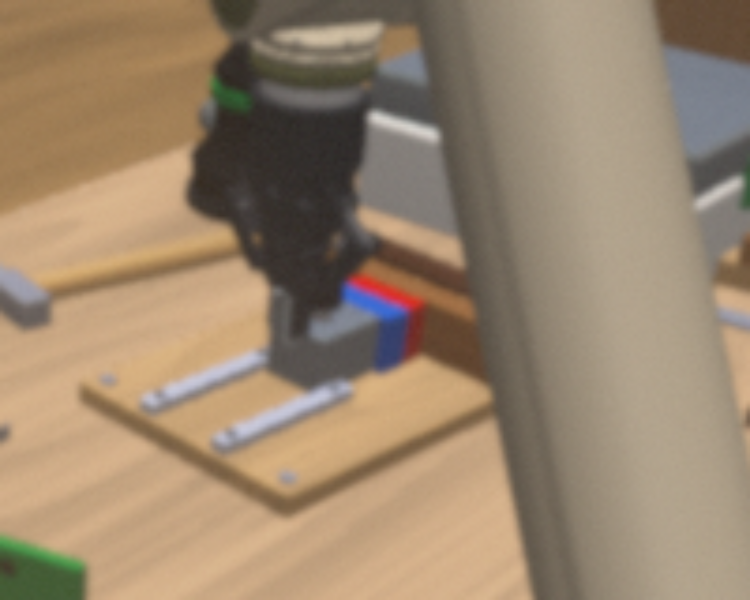

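The jaw is close to the pack but the force is still only sliding friction (2.8 N), so I'll continue in small steps until it rises.

Emit:
{"method": "drive_tool", "body": {
  "series": [
    [[-0.0005,0,0],0,0],
    [[-0.001,0,0],0,0],
    [[-0.0015,0,0],0,0]
  ]
}}

```text
time_s: 12.5
position: [0.5809, -0.1632, 0.0368]
tool_rot: [[0.096, 0.995, -0.0], [0.995, -0.096, 0.0], [0.0, -0.0, -1.0]]
ft_force: [0.6, 3.1, 0.3]
grip_width: -0.0
gripper_force: 1.6
```

Emit:
{"method": "drive_tool", "body": {
  "series": [
    [[-0.0005,0,0],0,0],
    [[-0.001,0,0],0,0]
  ]
}}

```text
time_s: 12.7
position: [0.5808, -0.1639, 0.0368]
tool_rot: [[0.096, 0.995, -0.0], [0.995, -0.096, 0.001], [0.001, -0.0, -1.0]]
ft_force: [0.9, 5.5, 0.6]
grip_width: -0.0003
gripper_force: 3.1
```

Emit:
{"method": "drive_tool", "body": {
  "series": [
    [[-0.0005,0,0],0,0],
    [[-0.001,0,0],0,0],
    [[-0.001,0,0],0,0]
  ]
}}

```text
time_s: 13.0
position: [0.5808, -0.1639, 0.0368]
tool_rot: [[0.096, 0.995, 0.0], [0.995, -0.096, 0.002], [0.002, -0.0, -1.0]]
ft_force: [2.7, 8.9, 2.7]
grip_width: 0.0
gripper_force: 4.4
```

Emit:
{"method": "drive_tool", "body": {
  "series": [
    [[-0.001,0,0],0,0],
    [[-0.002,0,0],0,0],
    [[-0.002,0,0],0,0],
    [[-0.002,0,0],0,0]
  ]
}}

```text
time_s: 13.4
position: [0.5807, -0.1641, 0.0368]
tool_rot: [[0.096, 0.995, 0.0], [0.995, -0.096, 0.005], [0.005, -0.0, -1.0]]
ft_force: [3.7, 16.3, 3.2]
grip_width: 0.0003
gripper_force: 8.5
```

The force climbed to 16 N while the tool moved only 0.2 mm, so the jaw is snug. I'll back away and lift clear.

Emit:
{"method": "drive_tool", "body": {
  "series": [
    [[0.005,0,0],0,0],
    [[0.015,0,0],0,0],
    [[0.03,0,0],0,0],
    [[0.045,0,-0.02],0,0],
    [[0.06,0,-0.06],0,0],
    [[0.09,0,-0.1],0,0],
    [[0.13,0,-0.14],0,0],
    [[0.17,0,-0.16],0,0],
    [[0.21,0,-0.16],0,0],
    [[0.25,0,-0.16],0,0],
    [[0.25,0,-0.16],0,0],
    [[0.25,0,-0.16],0,0]
  ]
}}

```text
time_s: 14.6
position: [0.6043, 0.0828, 0.1966]
tool_rot: [[0.095, 0.996, -0.0], [0.996, -0.095, -0.001], [-0.001, -0.0, -1.0]]
ft_force: [-0.7, -0.5, -0.6]
grip_width: -0.0
gripper_force: 0.0
```

```bash
python3 m3.py side8.png
cat > m4.py <<'E'
from h import *
d=cam('top'); P=pts(d); P[d['depth']==0]=-9; Z=P[...,2]; H=hsv(d); h,s,v=H[...,0],H[...,1],H[...,2]
r=np.zeros(h.shape,bool); r[125:240,318:470]=1
u0=np.array([578.4,-196.]); ex=np.array([.9954,-.0958]); ey=np.array([.0958,.9954])
for n,m in(('blue',(h>105)&(h<125)&(s>130)),('red',((h<5)|(h>175))&(s>180)),('jawknob',(s<110)&(Z>.055))):
    q=P[r&m&(Z>.055)]; j=q[:,:2]*1000-u0
    print(n,len(q),np.percentile(j@ex,[2,98]).round(1),np.percentile(j@ey,[2,98]).round(1),np.median(q[:,2]).round(4))
save('top8.png',cv2.resize(d['img'][125:240,318:470],(760,575)))
E
python3 m4.py
```

```text
[0.60439271 0.08179302 0.19665956] 0.00023692469096731777 0.0
blue [340. 141.] jx [-30.2  16.8] jy [-55.3 -46.9 -38. ] z [0.06   0.0649]
red [346. 141.] jx [-29.3  28.9] jy [-79.5 -73.1 -66.8] z [0.0297 0.065 ]
blue 319 [-30.4  27.4] [-60.2 -37.4] 0.0632
red 227 [-29.5  28.8] [-80.4 -63.1] 0.0632
jawknob 821 [-62.9  62.1] [-128.4   23.2] 0.064
```

View pics/top8.png

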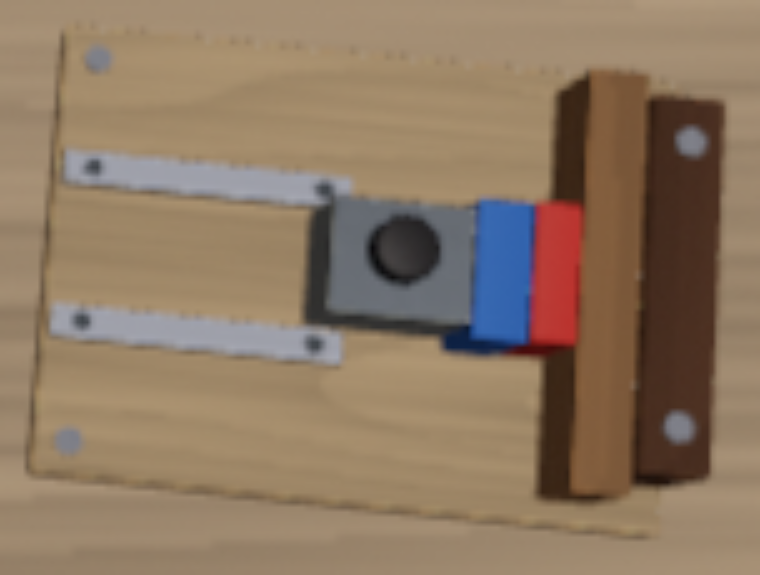

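The top view shows rail (605,285), red (555,275), blue (503,272) and jaw (405,260) packed with no gaps. Both spacer tops measure 63 mm, so they are upright, and the robot is clear.

```bash
python3 -c "
from rig import env
print(env.close_job())"
```

```text
the job is handed in; nothing more can be done
None
```

The blue spacer stands upright between the red spacer and the jaw, the jaw is snug against the pack, the arm is clear, and the job was handed in at about 15 s of the 45 s allowed.

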